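# Close each container with the lid that fits it

### The job

The containers are to be covered: close each one with its own wooden lid, the large round lid on the bowl, the middle one on the mug, the small one on the glass jar and the oblong one, turned in line, on the oblong dish. Each lid must lie level on the rim with its seal plug inside the mouth, and the containers must stay standing upright: knock none over. Do not disturb the teaspoon or the garlic.

Things in the scene. Friction and masses are not known exactly. Their poses are not given: they have to be found in the camera images.
- large_lid_grip (a point): round wooden lid, 128 mm across, lying knob up: a black seal plug 8 mm high under a board 7 mm thick, on top a knob 26 mm across, 40 mm high; plug 88 mm across. Fits the bowl. Point on the knob's axis, where to grip it: 15 mm below the knob's top, 25 above the board, 40 above the plug's underside (32 mm above the rim when seated). z up along the knob.
- medium_lid_grip (a point): round wooden lid, 100 mm across, lying knob up: a black seal plug 8 mm high under a board 7 mm thick, on top a knob 26 mm across, 40 mm high; plug 62 mm across. Fits the mug. Point on the knob's axis, where to grip it: 15 mm below the knob's top, 25 above the board, 40 above the plug's underside (32 mm above the rim when seated). z up along the knob.
- small_lid_grip (a point): round wooden lid, 70 mm across, lying knob up: a black seal plug 8 mm high under a board 7 mm thick, on top a knob 26 mm across, 40 mm high; plug 32 mm across. Fits the glass jar. Point on the knob's axis, where to grip it: 15 mm below the knob's top, 25 above the board, 40 above the plug's underside (32 mm above the rim when seated). z up along the knob.
- oblong_lid_grip (a point): oblong wooden lid, 118 x 88 mm, lying bar up: a black seal plug 8 mm high under a board 7 mm thick, on top a bar 50 long, 20 thick, 40 mm high; plug 84 x 54 mm. Fits the dish either way round. Point in the middle of the bar, where to grip it: 15 mm below its top, 25 above the board, 40 above the plug's underside (32 mm above the rim when seated). x along the long side and the bar, y across, z up.
- bowl_mouth (a point): white rice bowl, 115 mm across, 52 mm high, loose, empty, standing on the worktop. Point at the centre of its mouth, level with the rim, 51 mm above its underside; z up. The mouth is about 106 mm wide inside.
- mug_mouth (a point): striped mug with one handle, 86 mm across (120 mm with the handle), 90 mm high, loose (the drink in it is only painted, nothing spills), standing on the worktop. Point at the centre of its round mouth, level with the rim, 89 mm above its underside; z up, the handle lies towards -y, lower than the rim. The mouth is about 78 mm wide inside.
- jar_mouth (a point): clear glass jar, 72 mm across, 99 mm high, loose, empty, open, standing on the worktop. Point at the centre of its mouth, level with the rim, 98 mm above its underside; z up. The mouth is about 48 mm wide inside.
- dish_mouth (a point): oblong white ceramic dish, rim 110 x 80 mm (124 mm with the two end lugs), 56 mm high, loose, empty, standing on the worktop. Point at the centre of its mouth, level with the rim, 56 mm above its underside; x along its long side, z up. The mouth is 96 x 66 mm inside.
- teaspoon_center (a point): bystander: steel teaspoon, 130 x 26 mm, 11 mm high, lying along the front edge of the worktop, at the left. Point at its centre; x along it.
- garlic_center (a point): bystander: garlic bulb, about 60 mm, lying in front of the sink, right of the work. Point at its centre.

How it is judged:
By the outcome, as a careful person would: the job done as asked, in the order asked, and still so for the second after the job is handed in, with the robot touching nothing.
It also fails if it takes over 109 s, if anything falls off the work surface, if the arm or the gripper's body presses on something with over 40 N, if the wrist force passes 120 N, or if a joint passes its speed limit or range.

### The arm

A 7-joint arm with a two-finger parallel gripper is mounted at the origin on a cart in front of the work surface, level with it; the furniture and walls round the work are solid. World frame = base frame: x ahead of the robot, y to its left, z up, the work surface at z = 0. Lengths are in m, angles in rad, forces in N, time in s.
With the tool pointing down it reaches from about 0.425 to 0.925 m from the base axis. Payload 6.8 kg.
Tool frame: the origin (TCP) lies midway between the tips of the shut fingers; the grasp point (between the pads) lies 19 mm behind it (r.grip_point_offset is the distance from the TCP to the grasp point, in m); z points along the fingers, y is the direction in which the jaws open and shut (so a half turn about z gives the same grasp; the last joint's range is limited). The gripper opens to 85 mm and grips with 20 to 120 N. Pads are 22 mm wide; open, the fingers measure 114 mm over their backs; the gripper's body (76 mm by 85 mm) begins 54 mm behind the grasp point. The pads swing forward as they close: fully open they stand 13 mm farther back than shut.
Start: joints at [0.997, 0.477, 0.022, 1.555, -0.011, 1.109, -0.083], TCP at [0.303, -0.603, 0.21] pointing down, gripper open.
Joint ranges: [-2.96, 2.96], [-0.34, 2.1], [-1.41, 1.46], [0.24, 2.44], [-1.37, 4.51], [0.17, 1.92], [-2.96, 2.96]. Speed limits (rad/s): [2.39, 2.39, 3.14, 3.14, 3.14, 3.14, 3.14].

### API

Orientations are given as a rotation vector (axis times angle).
In Python, from bench import r, grab_frame, camera_params gives the robot as it stands.
- The arm moves only by the tool carry_out, never from a script. Its argument "motion" is text: rows parted by semicolons, each of 5 numbers parted by spaces: the closure, from 0 (fully open) to 1 (shut), then the shift along the tool's x, y, z in mm, then the turn about the tool's z in rad. In form: fingers dx dy dz twist; .... A call has exactly 8 rows; each row shifts and turns the commanded pose from where the row before left it, along the tool's axes as they then stand; what a row does not reach is not made up. A row lasts 1/8 s, in which the tool goes at most 62.5 mm and 10.7 degrees, less where a joint would pass 70% of its speed; a pose out of reach is approached as far as the arm can. A call with a gripper value outside its range is refused whole. The fingers move at their own pace and stop on an object; "newtons" is the grip in N (left out, the last holds). Time passes only in rows, so rows that do not move let the fingers close, or fill a call up. It gives the time, the measured TCP pose, the force and the opening at its end, in the units of the state.
- r.get_obs(): the state, without advancing time (a new reading comes with each control period).
- grab_frame(name): name is "side" or "top"; returns the picture (384x512x3 uint8, red, green, blue); there is no depth.
- camera_params(name): a dict with "fx", "fy", "cx", "cy" (pixels), "eye" and "attitude" of the camera in the world. Camera axes: x right, y down, z forward; pixel columns grow to the right and rows downward; lengths in m; the calibration is good to about 2 mm. A picture is of the moment at which its call begins. camera_params takes no time and is no camera call.
- r.hand_in(): hands the job in, once; it reports no verdict.
The state is a dict: "clock": time; "joints": joint angles; "qvel": joint speeds; "tau": joint torques, N m; "tcp_pos": TCP position; "orientation": TCP orientation; "contact_force": force on the tool from outside, world axes, zero at the start; "moment": the same for the moment, N m; "grip_width": finger opening in m.
Only numpy, scipy, OpenCV 4.12 (cv2) and the standard library are available. Lean on these libraries where they do the work, as an engineer would, in place of code of your own. Each camera call takes 0.05 s, during which the arm holds its last target.

## Working session

There is one attempt and no reset: what is moved stays moved. The work goes in short steps, Python scripts to look and compute and a tool call to move; the robot and the scene stay as the last step left them, time stands still between calls to the robot, and variables do not carry over. Pictures are saved under pics/ and viewed, and the job is handed in when it is done.

Besides the shell and the picture viewer there is one more tool, called after "Call:" by a JSON object that holds its "api" and its "payload". carry_out: Moves the arm, as the interface text tells. Its arguments: {"type":"object","properties":{"motion":{"type":"string"},"newtons":{"type":"number"}},"required":["motion"]}

```bash
mkdir -p pics; ls; python3 - <<'E'
from bench import r, grab_frame, camera_params
import cv2
print(r.get_obs())
for n in ("side","top"):
    p=camera_params(n);print(n,p)
    cv2.imwrite(f"pics/{n}0.png",grab_frame(n)[:,:,::-1])
E
```

```text
pics
{'clock': 0.0, 'joints': array([ 0.99691586,  0.47782617,  0.0223585 ,  1.55648597, -0.0115423 ,
        1.10930626, -0.08311933]), 'qvel': array([ 0.00145483,  0.00042957,  0.00085593,  0.00013568, -0.00063438,
        0.0001365 , -0.00138833]), 'tau': array([ 2.22655312e-04, -5.96454442e+01,  1.60834897e+00, -2.81201828e+01,
        1.25969842e-02,  9.20534309e-03,  2.85419526e-05]), 'tcp_pos': array([ 0.30284479, -0.6025157 ,  0.20899407]), 'orientation': array([-3.05502447e+00, -7.24579585e-01,  8.59696788e-04]), 'contact_force': array([-0.29564112, -0.37750269,  1.09343067]), 'moment': array([-0.06498289, -0.01232649, -0.0718314 ]), 'grip_width': 0.08566170126319962}
side {'fx': 490.9424730260007, 'fy': 490.9424730260007, 'cx': 250.60550641993572, 'cy': 196.054522925331, 'eye': array([-0.20314762,  0.21605973,  1.55750341]), 'attitude': array([-1.5579451 ,  2.35143768, -0.5570878 ])}
top {'fx': 401.3929748400696, 'fy': 401.3929748400696, 'cx': 255.25656127557994, 'cy': 189.24133914623812, 'eye': array([ 0.35478328, -0.06113184,  1.21084259]), 'attitude': array([-2.16966799,  2.14638478, -0.14190545])}
```

View pics/top0.png

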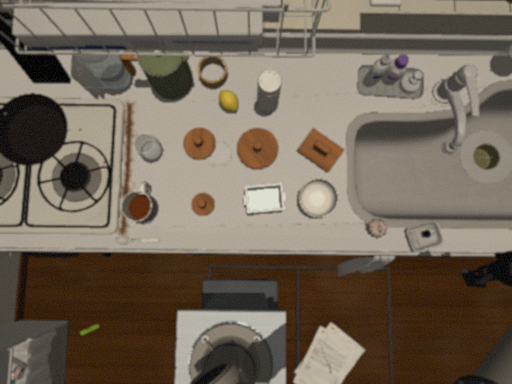

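View pics/side0.png

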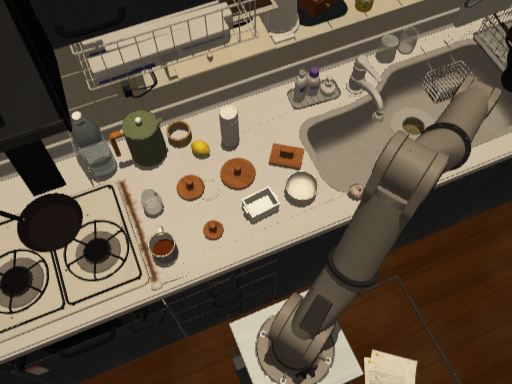

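```bash
cat > h.py <<'E'
import numpy as np, cv2
from scipy.spatial.transform import Rotation as R
from bench import r, grab_frame, camera_params
def ray(n,uv,z):
    p=camera_params(n);M=R.from_rotvec(p["attitude"]).as_matrix()
    uv=np.atleast_2d(np.asarray(uv,float))
    d=np.c_[(uv[:,0]-p["cx"])/p["fx"],(uv[:,1]-p["cy"])/p["fy"],np.ones(len(uv))]@M.T
    return p["eye"]+d*((z-p["eye"][2])/d[:,2])[:,None]
def proj(n,P):
    p=camera_params(n);M=R.from_rotvec(p["attitude"]).as_matrix()
    c=(np.atleast_2d(P)-p["eye"])@M
    return np.c_[c[:,0]/c[:,2]*p["fx"]+p["cx"],c[:,1]/c[:,2]*p["fy"]+p["cy"]]
E
python3 - <<'E'
from h import *
t=cv2.imread("pics/top0.png");s=cv2.imread("pics/side0.png")
cv2.imwrite("pics/tc.png",cv2.resize(t[115:255,112:392],(800,400),interpolation=cv2.INTER_CUBIC))
cv2.imwrite("pics/sc.png",cv2.resize(s[135:275,130:330],(800,560),interpolation=cv2.INTER_CUBIC))
for n,im in(("top",t),("side",s)):
    hsv=cv2.cvtColor(im,cv2.COLOR_BGR2HSV)
    m=cv2.inRange(hsv,(3,90,50),(18,255,255))
    for c in cv2.findContours(m,cv2.RETR_EXTERNAL,cv2.CHAIN_APPROX_NONE)[0]:
        if cv2.contourArea(c)<120: continue
        (u,v),_,_=cv2.fitEllipse(c)
        if not 120<u<400 or not 110<v<280: continue
        P=ray(n,c[:,0,:],0.013)
        q=(P[:,:2]*1000).astype(np.float32)
        e=cv2.minAreaRect(q); el=cv2.fitEllipse(q)
        print(n,(round(u),round(v)),"rect",np.round(e[0]),np.round(e[1]),round(e[2],1),"ell",np.round(el[0],1),np.round(el[1]))
    x=np.linspace(.3,.8,2)
E
```

```text
top (139, 207) rect [450. 282.] [72. 63.] 2.5 ell [451.1 281.8] [62. 73.]
top (203, 204) rect [463.  92.] [63. 63.] 1.4 ell [462.2  91.5] [63. 64.]
top (320, 150) rect [ 631. -262.] [115.  87.] 54.6 ell [ 631.7 -262.8] [ 97. 135.]
top (257, 148) rect [635. -71.] [122. 124.] 46.0 ell [634.7 -70.5] [122. 123.]
top (199, 143) rect [648. 109.] [94. 95.] 0.7 ell [648.  107.5] [94. 95.]
top (127, 150) rect [627. 324.] [ 19. 283.] 89.6 ell [624.2 325.3] [ 18. 276.]
side (163, 247) rect [465. 271.] [70. 61.] 67.0 ell [465.7 269.8] [55. 74.]
side (213, 230) rect [460.  92.] [69. 69.] 47.2 ell [460.   92.1] [68. 69.]
side (138, 230) rect [567. 327.] [ 30. 405.] 90.0 ell [572.5 328.1] [ 24. 479.]
side (190, 187) rect [646. 108.] [100.  97.] 66.9 ell [646.3 108.5] [98. 99.]
side (237, 173) rect [634. -69.] [127. 125.] 66.9 ell [633.4 -69.3] [126. 126.]
side (286, 156) rect [ 631. -262.] [118.  90.] 54.8 ell [ 631.1 -262. ] [ 99. 140.]
side (179, 133) rect [880.  70.] [ 91. 124.] 86.8 ell [880.3  70.3] [ 91. 123.]
```

View pics/tc.png

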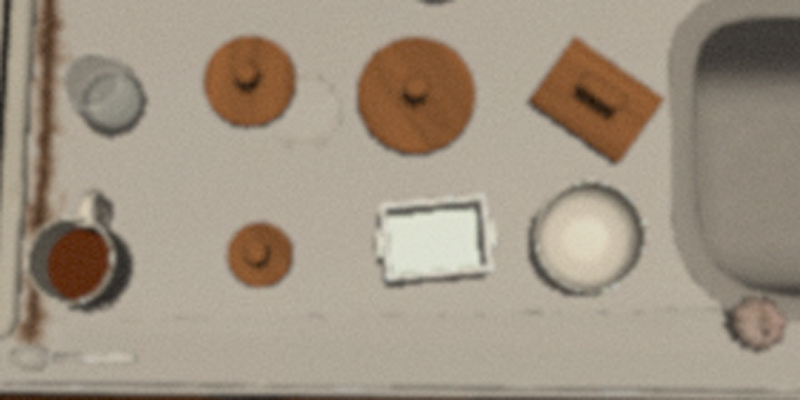

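View pics/sc.png

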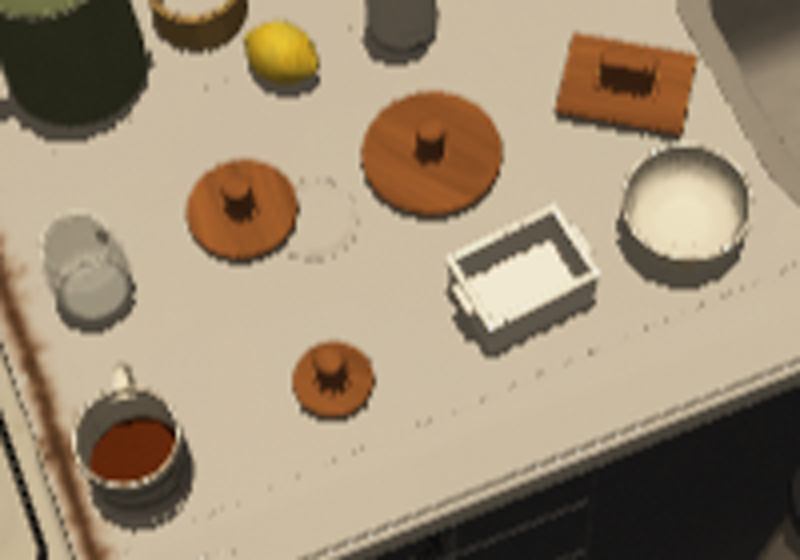

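```bash
python3 - <<'E'
from h import *
t=cv2.imread("pics/top0.png");s=cv2.imread("pics/side0.png")
def cz(im,u,v,w=30): return cv2.resize(im[v-w:v+w,u-w:u+w],(390,390),interpolation=cv2.INTER_CUBIC)
def row(a): return np.hstack(a)
# scale 6.5
cv2.imwrite("pics/z1.png",row([cz(t,142,202),cz(s,163,247)]))
cv2.imwrite("pics/z2.png",row([cz(t,148,148),cz(s,151,203)]))
cv2.imwrite("pics/z3.png",row([cz(t,265,200),cz(s,261,205)]))
cv2.imwrite("pics/z4.png",row([cz(t,317,198),cz(s,301,189)]))
E
```

```text
(no output)
```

View pics/z1.png

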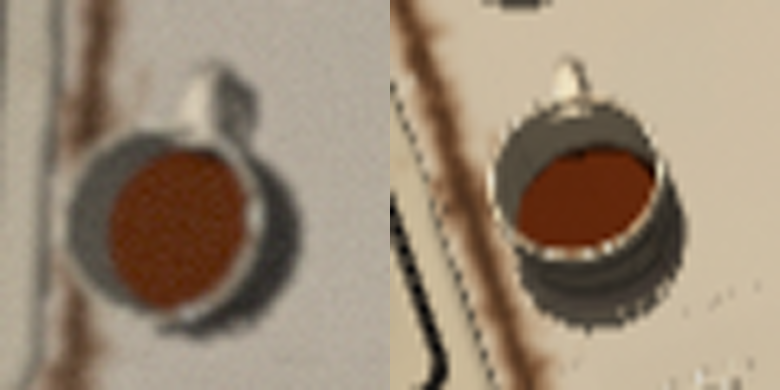

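View pics/z2.png

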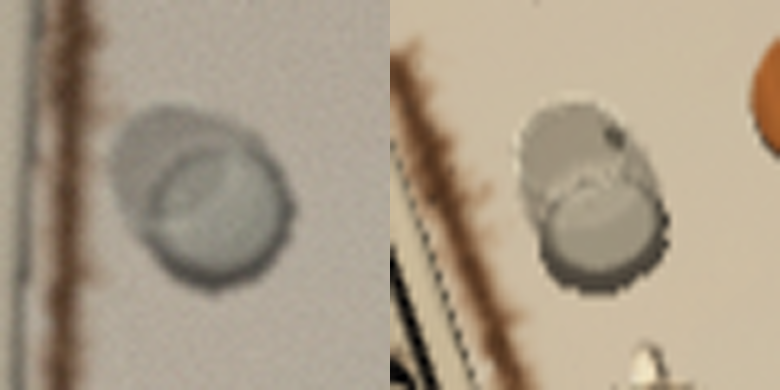

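View pics/z3.png

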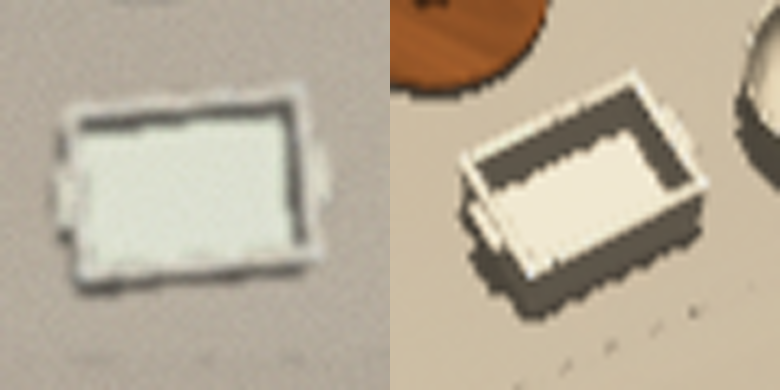

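View pics/z4.png

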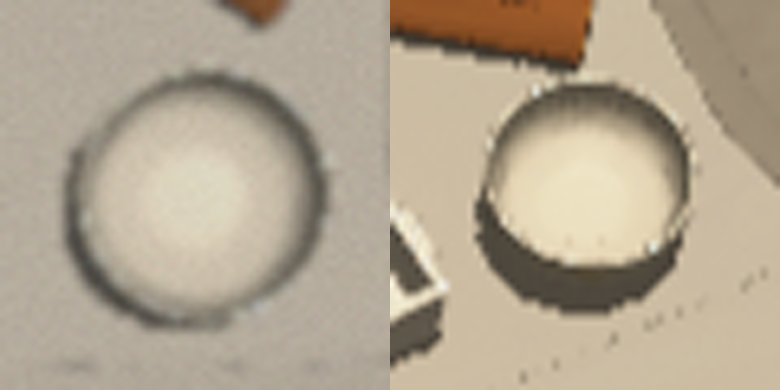

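```bash
cat >> h.py <<'E'
def z2w(n,c,pts,z):
    pts=np.atleast_2d(np.array(pts,float)); return ray(n,(pts+.5)/6.5-.5+np.array(c)-30,z)[:,:2]*1000
def line_pair(uvt,uvs):
    "triangulate"
    A=[];b=[]
    for n,uv in(("top",uvt),("side",uvs)):
        e=camera_params(n)["eye"];d=ray(n,uv,0)[0]-e;d/=np.linalg.norm(d);Q=np.eye(3)-np.outer(d,d);A.append(Q);b.append(Q@e)
    return np.linalg.lstsq(np.vstack(A),np.hstack(b),rcond=None)[0]
E
python3 - <<'E'
from h import *
np.set_printoptions(precision=1,suppress=True)
print("mug",z2w("top",(142,202),(166,222),.09),z2w("side",(163,247),(186,178),.09))
print(" ext",z2w("top",(142,202),[(63,222),(268,222),(166,125),(166,318)],.09),z2w("side",(163,247),[(100,178),(273,178),(186,95),(186,262)],.09))
print("jar base",z2w("top",(148,148),(215,215),.004),z2w("side",(151,203),(212,228),.004))
print("jar top ext t",z2w("top",(148,148),[(110,165),(170,103)],.098),"s",z2w("side",(151,203),[(128,160),(185,100),(243,160)],.098))
for n,c in(("top",(148,148)),("side",(151,203))):
    pass
a=z2w("top",(265,200),[(65,108),(303,88),(322,252),(78,278)],.056);b=z2w("side",(261,205),[(72,158),(245,72),(318,185),(143,275)],.056)
for a in(a,b):
    e=a[[1,2]].mean(0)-a[[0,3]].mean(0);print("dish",a.mean(0),np.linalg.norm(e),np.degrees(np.arctan2(e[1],e[0])), np.linalg.norm(a[0]-a[3]))
    print(a)
print("bowl",z2w("top",(317,198),(196,199),.051),z2w("side",(301,189),(197.5,173.5),.051))
print(" ext",z2w("top",(317,198),[(65,199),(327,199),(196,70),(196,328)],.051),z2w("side",(301,189),[(95,173),(300,173),(197,82),(197,265)],.051))
E
```

```text
mug [[447.5 264.3]] [[444.8 268.3]]
 ext [[447.  308.5]
 [448.  220.5]
 [489.5 266.3]
 [406.3 262.3]] [[461.4 307.4]
 [428.  228.8]
 [487.  254.6]
 [403.1 282. ]]
jar base [[624.2 255.9]] [[624.  254.8]]
jar top ext t [[624.9 277.8]
 [652.9 253. ]] s [[628.  280.4]
 [650.  242.9]
 [604.8 226. ]]
dish [478.3 -91.6] 107.80551352495118 -83.89561244694491 76.21071862720815
[[ 510.5  -34.6]
 [ 520.8 -140.9]
 [ 447.4 -149.5]
 [ 434.6  -41.4]]
dish [476.6 -92.1] 105.1557038245736 -83.69479189786844 77.40888145425679
[[ 509.3  -35.8]
 [ 520.6 -140.3]
 [ 444.1 -148.4]
 [ 432.3  -43.8]]
bowl [[ 478.4 -244.7]] [[ 479.8 -246.7]]
 ext [[ 477.7 -186. ]
 [ 479.  -303.3]
 [ 536.7 -245.2]
 [ 420.7 -244.2]] [[ 501.6 -196.4]
 [ 458.5 -297.2]
 [ 530.9 -270.7]
 [ 430.4 -222.9]]
```

Call:
{"api": "carry_out", "payload": {"motion": "0 0 0 0 -0.184; 0 0 0 0 -0.184; 0 0 0 0 -0.184; 0 0 0 0 -0.184; 0 0 0 0 -0.184; 0 0 0 0 -0.184; 0 50 0 0 0; 0 50 0 0 0", "newtons": 40}}

```text
clock: 1.1
tcp_pos: [0.3029, -0.5017, 0.2091]
orientation: [-2.223, -2.219, -0.001]
contact_force: [1.5, -0.0, -0.4]
grip_width: 0.0858
```

Call:
{"api": "carry_out", "payload": {"motion": "0 48 37 0 0; 0 48 37 0 0; 0 48 37 0 0; 0 48 37 0 0; 0 48 37 0 0; 0 48 37 0 0; 0 48 37 0 0; 0 48 37 0 0"}}

```text
clock: 2.1
tcp_pos: [0.6004, -0.118, 0.2097]
orientation: [-2.223, -2.22, 0.001]
contact_force: [0.5, -0.6, 0.2]
grip_width: 0.0852
```

Call:
{"api": "carry_out", "payload": {"motion": "0 48 34 0 0; 0 0 0 50 0; 0 0 0 50 0; 0 0 0 40 0; 0 0 0 30 0; 0 0 0 18 0; 0 0 0 0 0; 0 0 0 0 0"}}

```text
clock: 3.1
tcp_pos: [0.6347, -0.0714, 0.0232]
orientation: [2.222, 2.219, 0.002]
contact_force: [0.3, 0.3, -0.6]
grip_width: 0.0855
```

Call:
{"api": "carry_out", "payload": {"motion": "0.5 0 0 0 0; 1 0 0 0 0; 1 0 0 0 0; 1 0 0 0 0; 1 0 0 0 0; 1 0 0 0 0; 1 0 0 0 0; 1 0 0 0 0"}}

```text
clock: 4.1
tcp_pos: [0.6342, -0.0715, 0.0226]
orientation: [2.222, 2.22, 0.001]
contact_force: [-1.3, 0.0, 5.0]
grip_width: 0.0238
```

Call:
{"api": "carry_out", "payload": {"motion": "1 0 0 -10 0; 1 0 0 -30 0; 1 0 0 -50 0; 1 0 0 -50 0; 1 0 0 -40 0; 1 0 0 0 0; 1 0 0 0 0; 1 0 0 0 0"}}

```text
clock: 5.1
tcp_pos: [0.6325, -0.0715, 0.2001]
orientation: [-2.221, -2.219, 0.003]
contact_force: [0.2, 0.1, -1.2]
grip_width: 0.0237
```

```bash
cat > snap.py <<'E'
import sys
from h import *
k=sys.argv[1]; ims=[grab_frame(n)[:,:,::-1] for n in("side","top")]
for n,i in zip(("side","top"),ims): cv2.imwrite(f"pics/{n}{k}.png",i)
cv2.imwrite(f"pics/p{k}.png",np.hstack([cv2.resize(ims[0][110:310,110:370],(400,308),interpolation=cv2.INTER_CUBIC),cv2.resize(ims[1][90:260,110:350],(400,283),interpolation=cv2.INTER_CUBIC)[:, :].copy() if 0 else cv2.resize(ims[1][70:270,110:370],(400,308),interpolation=cv2.INTER_CUBIC)]))
E
python3 snap.py 1
```

```text
(no output)
```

View pics/p1.png

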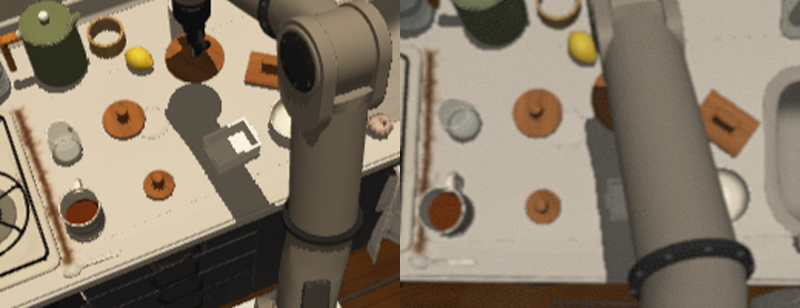

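Call:
{"api": "carry_out", "payload": {"motion": "1 -44 -38 0 0; 1 -44 -38 0 0; 1 -44 -38 0 0; 1 -43 -39 0 0; 1 0 0 40 0; 1 0 0 40 0; 1 0 0 25 0; 1 0 0 0 0"}}

```text
clock: 6.2
tcp_pos: [0.4787, -0.2455, 0.0948]
orientation: [-2.219, -2.217, 0.002]
contact_force: [-0.5, -0.5, -1.2]
grip_width: 0.0237
```

```bash
python3 snap.py 2
```

```text
(no output)
```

View pics/p2.png

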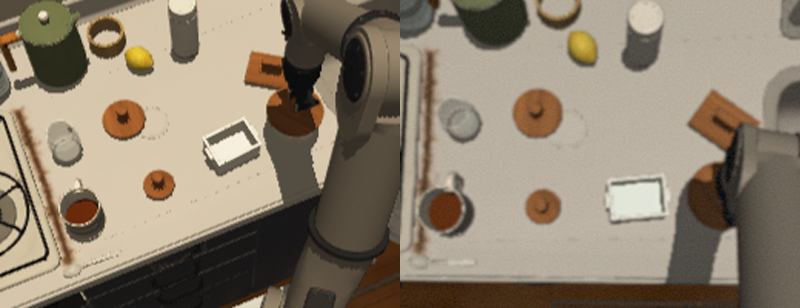

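Call:
{"api": "carry_out", "payload": {"motion": "1 0 0 10 0; 1 0 0 8 0; 1 0 0 5 0; 1 0 0 3 0; 1 0 0 2 0; 1 0 0 0 0; 1 0 0 0 0; 1 0 0 0 0"}}

```text
clock: 7.3
tcp_pos: [0.4807, -0.2464, 0.0692]
orientation: [2.222, 2.22, 0.0]
contact_force: [-0.6, -0.6, -1.6]
grip_width: 0.0241
```

Call:
{"api": "carry_out", "payload": {"motion": "1 0 0 2 0; 1 0 0 0 0; 1 0 0 1 0; 1 0 0 0 0; 1 0 0 0 0; 1 0 0 0 0; 1 0 0 0 0; 1 0 0 0 0"}}

```text
clock: 8.3
tcp_pos: [0.4806, -0.2463, 0.066]
orientation: [2.222, 2.22, 0.0]
contact_force: [0.2, 1.0, -0.8]
grip_width: 0.0238
```

Call:
{"api": "carry_out", "payload": {"motion": "1 0 0 1 0; 1 0 0 0 0; 1 0 0 0 0; 1 0 0 1 0; 1 0 0 0 0; 1 0 0 0 0; 1 0 0 0 0; 1 0 0 0 0"}}

```text
clock: 9.3
tcp_pos: [0.4809, -0.2465, 0.0657]
orientation: [2.222, 2.219, -0.001]
contact_force: [-5.2, 2.2, 15.5]
grip_width: 0.0238
```

Call:
{"api": "carry_out", "payload": {"motion": "1 0 0 -1 0; 0.6 0 0 0 0; 0.3 0 0 0 0; 0 0 0 0 0; 0 0 0 0 0; 0 0 0 0 0; 0 0 0 -20 0; 0 0 0 -50 0"}}

```text
clock: 10.3
tcp_pos: [0.4787, -0.2456, 0.1338]
orientation: [-2.219, -2.217, 0.002]
contact_force: [0.9, -0.1, 0.5]
grip_width: 0.0854
```

Call:
{"api": "carry_out", "payload": {"motion": "0 0 0 -40 0; 0 50 24 -10 0; 0 50 24 0 0; 0 50 24 0 0; 0 50 24 0 0; 0 50 24 0 0; 0 51 24 0 0; 0 51 24 0 0"}}

```text
clock: 11.3
tcp_pos: [0.6495, 0.107, 0.1849]
orientation: [2.223, 2.22, -0.0]
contact_force: [-0.1, 0.0, -0.0]
grip_width: 0.0853
```

```bash
python3 snap.py 3
```

```text
(no output)
```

View pics/p3.png

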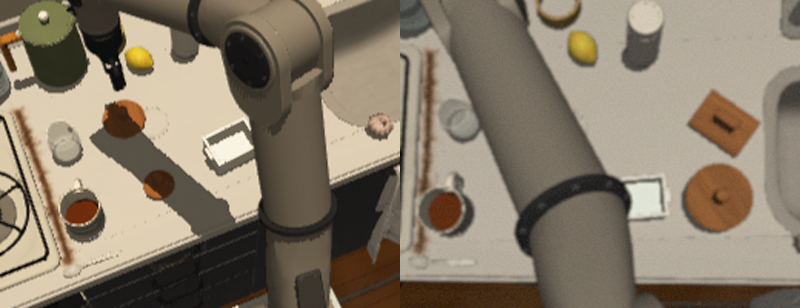

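Call:
{"api": "carry_out", "payload": {"motion": "0 1 -2 50 0; 0 0 0 50 0; 0 0 0 40 0; 0 0 0 23 0; 0 0 0 0 0; 0.5 0 0 0 0; 1 0 0 0 0; 1 0 0 0 0"}}

```text
clock: 12.4
tcp_pos: [0.6477, 0.1067, 0.0233]
orientation: [2.222, 2.219, 0.003]
contact_force: [0.5, -0.8, 0.5]
grip_width: 0.0323
```

Call:
{"api": "carry_out", "payload": {"motion": "1 0 0 0 0; 1 0 0 0 0; 1 0 0 0 0; 1 0 0 -10 0; 1 0 0 -30 0; 1 0 0 -50 0; 1 0 0 -50 0; 1 0 0 -40 0"}}

```text
clock: 13.4
tcp_pos: [0.6468, 0.1067, 0.2044]
orientation: [2.222, 2.22, 0.001]
contact_force: [0.0, -0.2, -1.1]
grip_width: 0.024
```

Call:
{"api": "carry_out", "payload": {"motion": "1 32 -40 0 0; 1 32 -40 0 0; 1 32 -40 0 0; 1 31 -40 0 0; 1 31 -41 0 0; 1 0 0 40 0; 1 0 0 35 0; 1 0 0 0 0"}}

```text
clock: 14.4
tcp_pos: [0.444, 0.2633, 0.1251]
orientation: [-2.221, -2.22, 0.009]
contact_force: [-0.3, -0.3, -0.5]
grip_width: 0.0237
```

```bash
python3 snap.py 4
```

```text
(no output)
```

View pics/p4.png

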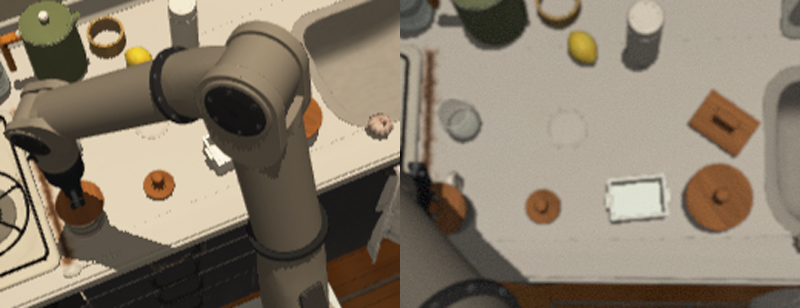

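Call:
{"api": "carry_out", "payload": {"motion": "1 1 2 6 0; 1 0 0 6 0; 1 0 0 4 0; 1 0 0 3 0; 1 0 0 2 0; 1 0 0 0 0; 1 0 0 0 0; 1 0 0 0 0"}}

```text
clock: 15.5
tcp_pos: [0.4482, 0.2658, 0.1061]
orientation: [2.222, 2.22, 0.0]
contact_force: [-0.5, -0.4, -0.2]
grip_width: 0.0235
```

Call:
{"api": "carry_out", "payload": {"motion": "1 0 0 1 0; 1 0 0 0 0; 1 0 0 1 0; 1 0 0 0 0; 1 0 0 1 0; 1 0 0 0 0; 1 0 0 0 0; 1 0 0 0 0"}}

```text
clock: 16.5
tcp_pos: [0.4486, 0.266, 0.1048]
orientation: [2.222, 2.219, 0.002]
contact_force: [-4.3, -3.9, 17.3]
grip_width: 0.024
```

Call:
{"api": "carry_out", "payload": {"motion": "1 0 0 -1 0; 0.6 0 0 0 0; 0.3 0 0 0 0; 0 0 0 0 0; 0 0 0 0 0; 0 0 0 0 0; 0 0 0 -20 0; 0 0 0 -50 0"}}

```text
clock: 17.5
tcp_pos: [0.4466, 0.2646, 0.1728]
orientation: [-2.221, -2.219, 0.008]
contact_force: [0.6, -0.1, 0.2]
grip_width: 0.0853
```

Call:
{"api": "carry_out", "payload": {"motion": "0 -57 5 0 0; 0 -57 5 0 0; 0 -58 4 0 0; 0 0 0 40 0; 0 0 0 50 0; 0 0 0 40 0; 0 0 0 18 0; 0 0 0 0 0"}}

```text
clock: 18.5
tcp_pos: [0.4608, 0.0936, 0.0249]
orientation: [-2.221, -2.219, 0.004]
contact_force: [0.5, 0.2, 0.3]
grip_width: 0.0851
```

```bash
python3 snap.py 5
```

```text
(no output)
```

View pics/p5.png

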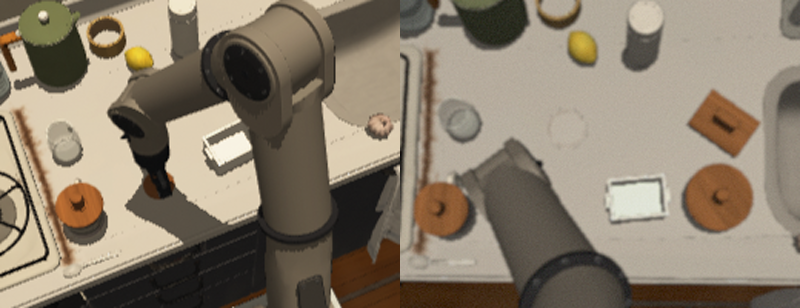

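Call:
{"api": "carry_out", "payload": {"motion": "0 -1 0 2 0; 0.5 0 0 0 0; 1 0 0 0 0; 1 0 0 0 0; 1 0 0 0 0; 1 0 0 0 0; 1 0 0 0 0; 1 0 0 0 0"}}

```text
clock: 19.6
tcp_pos: [0.4622, 0.0928, 0.0243]
orientation: [2.222, 2.22, 0.001]
contact_force: [-1.1, 0.1, 4.9]
grip_width: 0.024
```

Call:
{"api": "carry_out", "payload": {"motion": "1 0 0 -10 0; 1 0 0 -30 0; 1 0 0 -50 0; 1 0 0 -50 0; 1 0 0 -40 0; 1 0 0 0 0; 1 0 0 0 0; 1 0 0 0 0"}}

```text
clock: 20.6
tcp_pos: [0.4608, 0.0924, 0.2027]
orientation: [-2.221, -2.219, 0.003]
contact_force: [-0.4, -0.2, 0.2]
grip_width: 0.0236
```

Call:
{"api": "carry_out", "payload": {"motion": "1 40 41 0 0; 1 41 41 0 0; 1 41 41 0 0; 1 41 40 0 0; 1 0 0 40 0; 1 0 0 27 0; 1 0 0 0 0; 1 0 0 0 0"}}

```text
clock: 21.6
tcp_pos: [0.6253, 0.2559, 0.1374]
orientation: [-2.222, -2.22, -0.001]
contact_force: [0.0, -0.0, -0.5]
grip_width: 0.0237
```

```bash
python3 snap.py 6; python3 - <<'E'
import cv2
s=cv2.imread("pics/side6.png");cv2.imwrite("pics/z6.png",cv2.resize(s[160:250,100:200],(800,600)))
E
```

```text
(no output)
```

View pics/p6.png

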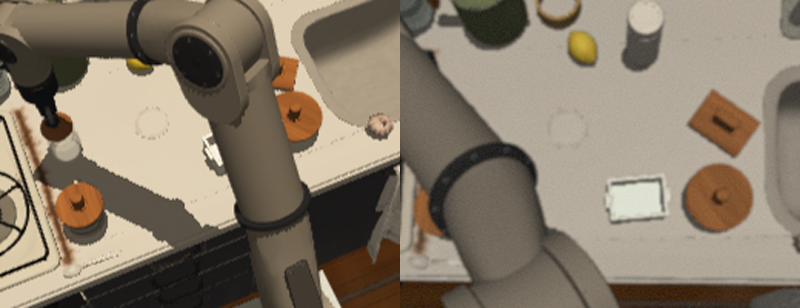

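View pics/z6.png

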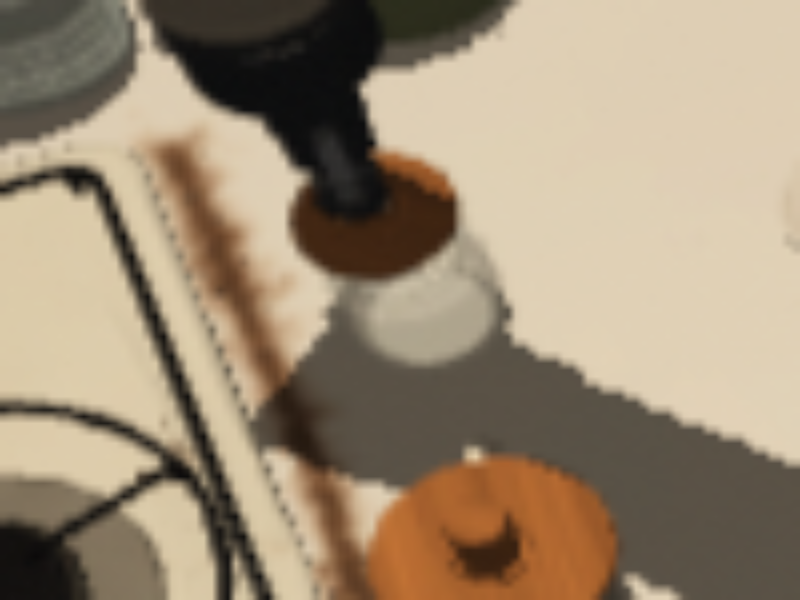

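```bash
python3 - <<'E'
from h import *
for P in [(.624,.255,.0),(.624,.255,.098),(.6253,.2559,.128)]:
    u=proj("side",P)[0]; print(u,(u-[100,160])*[8,6.667])
s=cv2.imread("pics/side6.png")
hsv=cv2.cvtColor(s,cv2.COLOR_BGR2HSV);m=cv2.inRange(hsv,(3,90,30),(18,255,255))
m[:, :132]=0
for c in cv2.findContours(m,cv2.RETR_EXTERNAL,cv2.CHAIN_APPROX_NONE)[0]:
    if cv2.contourArea(c)>80: print(cv2.boundingRect(c))
E
```

```text
[153.35334129 208.17117651] [426.82673033 321.15723382]
[147.91917766 195.51743695] [383.35342128 236.79475213]
[145.75870772 191.14342197] [366.06966177 207.63319425]
(132, 299, 146, 85)
(132, 202, 46, 80)
(316, 200, 196, 184)
(136, 182, 21, 20)
(286, 146, 34, 56)
(297, 0, 38, 18)
(256, 0, 16, 9)
```

Call:
{"api": "carry_out", "payload": {"motion": "1 0 -1 7 0; 1 0 0 6 0; 1 0 0 4 0; 1 0 0 2 0; 1 0 0 2 0; 1 0 0 0 0; 1 0 0 0 0; 1 0 0 0 0"}}

```text
clock: 22.7
tcp_pos: [0.6241, 0.2556, 0.1161]
orientation: [2.223, 2.22, 0.0]
contact_force: [-0.6, -0.5, -0.4]
grip_width: 0.0239
```

Call:
{"api": "carry_out", "payload": {"motion": "1 0 0 1 0; 1 0 0 0 0; 1 0 0 1 0; 1 0 0 0 0; 1 0 0 0 0; 1 0 0 0 0; 1 0 0 0 0; 1 0 0 0 0"}}

```text
clock: 23.7
tcp_pos: [0.6245, 0.2558, 0.1151]
orientation: [2.222, 2.22, 0.002]
contact_force: [-1.3, -1.1, 6.2]
grip_width: 0.0241
```

Call:
{"api": "carry_out", "payload": {"motion": "1 0 0 0 0; 0.6 0 0 0 0; 0.3 0 0 0 0; 0 0 0 0 0; 0 0 0 0 0; 0 0 0 0 0; 0 0 0 -20 0; 0 0 0 -40 0"}}

```text
clock: 24.7
tcp_pos: [0.6232, 0.2551, 0.1742]
orientation: [-2.222, -2.22, 0.004]
contact_force: [0.0, 1.0, -0.1]
grip_width: 0.0857
```

Call:
{"api": "carry_out", "payload": {"motion": "0 0 0 -20 0; 0 -58 1 0 0; 0 -58 1 0 0; 0 -58 1 0 0; 0 -58 1 0 0; 0 -58 1 0 0; 0 -58 1 0 0; 0 -58 1 0 0"}}

```text
clock: 25.7
tcp_pos: [0.6306, -0.1524, 0.1947]
orientation: [2.222, 2.22, 0.001]
contact_force: [1.0, 0.2, 0.1]
grip_width: 0.0856
```

Call:
{"api": "carry_out", "payload": {"motion": "0 -55 0 0 0; 0 -56 1 0 0; 0 0 0 0 0.154; 0 0 0 0 0.154; 0 0 0 0 0.154; 0 0 0 0 0.154; 0 0 0 40 0; 0 0 0 0 0"}}

```text
clock: 26.7
tcp_pos: [0.6292, -0.2607, 0.1514]
orientation: [-2.787, -1.441, 0.007]
contact_force: [0.1, -1.3, -0.1]
grip_width: 0.0855
```

```bash
python3 snap.py 7;  python3 - <<'E'
from h import *
for n in("side","top"):
    s=cv2.imread(f"pics/{n}7.png")
    if n=="side":cv2.imwrite("pics/z7.png",cv2.resize(s[110:220,230:350],(800,600)))
o=r.get_obs();M=R.from_rotvec(o["orientation"]).as_matrix();print(o["tcp_pos"],np.degrees(np.arctan2(M[1,1],M[0,1])))
E
```

```text
[ 0.63168797 -0.26140063  0.15477021] -35.337200648522305
```

View pics/p7.png

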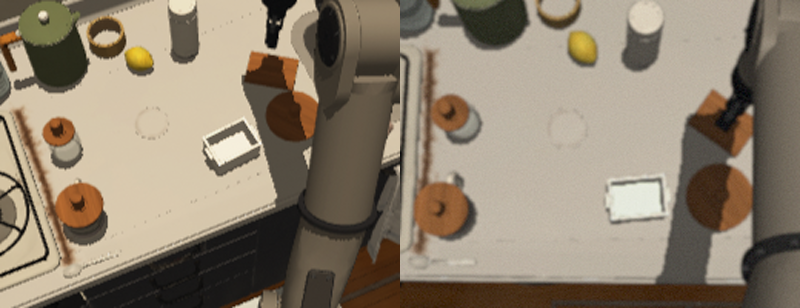

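View pics/z7.png

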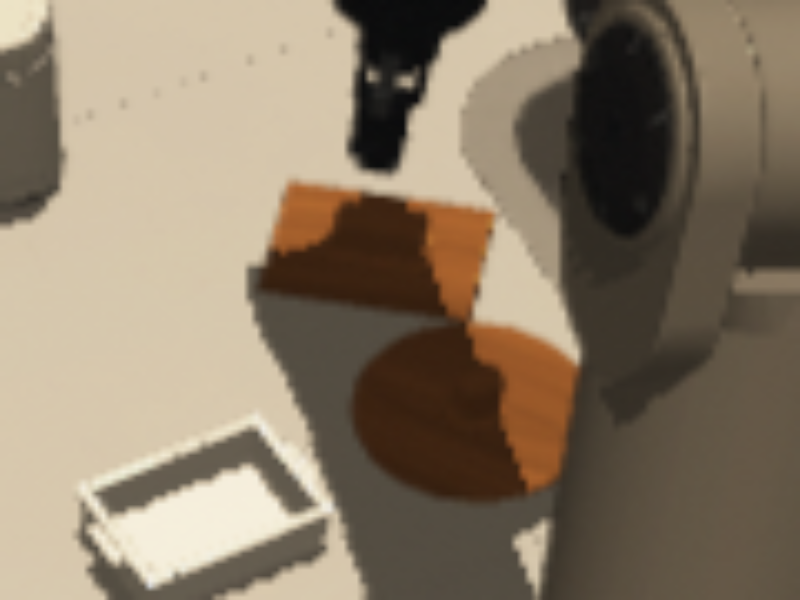

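Call:
{"api": "carry_out", "payload": {"motion": "0 0 0 50 0; 0 0 0 45 0; 0 0 0 25 0; 0 0 0 11 0; 0 0 0 0 0; 0.5 0 0 0 0; 1 0 0 0 0; 1 0 0 0 0"}}

```text
clock: 27.8
tcp_pos: [0.632, -0.2616, 0.0238]
orientation: [2.79, 1.441, 0.001]
contact_force: [1.0, -0.0, -0.7]
grip_width: 0.0322
```

Call:
{"api": "carry_out", "payload": {"motion": "1 0 0 0 0; 1 0 0 0 0; 1 0 0 0 0; 1 0 0 0 0; 1 0 0 0 0; 1 0 0 0 0; 1 0 0 0 0; 1 0 0 0 0"}}

```text
clock: 28.8
tcp_pos: [0.6319, -0.2616, 0.0235]
orientation: [2.791, 1.442, 0.001]
contact_force: [-0.4, -0.6, 5.8]
grip_width: 0.0185
```

Call:
{"api": "carry_out", "payload": {"motion": "1 0 0 -10 0; 1 0 0 -30 0; 1 0 0 -50 0; 1 0 0 -50 0; 1 0 0 -30 0; 1 0 0 0 0; 1 0 0 0 0; 1 0 0 0 0"}}

```text
clock: 29.8
tcp_pos: [0.6304, -0.2611, 0.1909]
orientation: [-2.789, -1.441, 0.004]
contact_force: [0.3, -0.8, -1.1]
grip_width: 0.0189
```

```bash
python3 snap.py 8;  python3 - <<'E'
from h import *
for n in("side","top"):
    s=cv2.imread(f"pics/{n}8.png")
    if n=="side":cv2.imwrite("pics/z8.png",cv2.resize(s[80:200,230:350],(700,600)))
o=r.get_obs();M=R.from_rotvec(o["orientation"]).as_matrix();print(o["tcp_pos"],np.degrees(np.arctan2(M[1,1],M[0,1])))
E
```

```text
[ 0.63078701 -0.26120868  0.19142255] -35.34647064307288
```

View pics/z8.png

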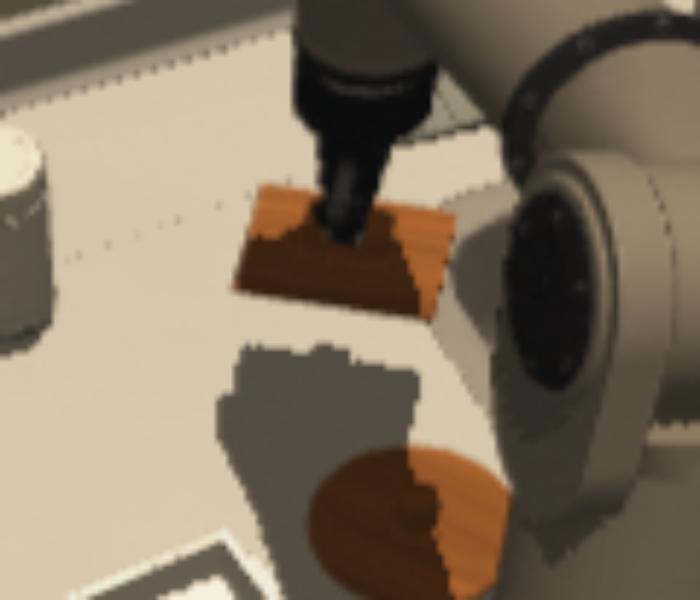

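Call:
{"api": "carry_out", "payload": {"motion": "1 0 0 0 -0.145; 1 0 0 0 -0.145; 1 0 0 0 -0.145; 1 0 0 0 -0.145; 1 0 0 0 -0.145; 1 46 -34 0 0; 1 46 -34 0 0; 1 46 -33 0 0"}}

```text
clock: 30.9
tcp_pos: [0.5147, -0.1338, 0.1924]
orientation: [-2.098, -2.337, 0.0]
contact_force: [0.6, 0.9, -0.8]
grip_width: 0.0184
```

Call:
{"api": "carry_out", "payload": {"motion": "1 46 -33 0 0; 1 0 0 40 0; 1 0 0 40 0; 1 0 0 20 0; 1 0 0 0 0; 1 0 0 0 0; 1 0 0 0 0; 1 0 0 0 0"}}

```text
clock: 31.9
tcp_pos: [0.479, -0.0931, 0.0937]
orientation: [2.098, 2.337, 0.001]
contact_force: [0.6, -0.0, -1.3]
grip_width: 0.0191
```

```bash
python3 snap.py 9;  python3 - <<'E'
from h import *
for n in("side","top"):
    s=cv2.imread(f"pics/{n}9.png")
    if n=="side":cv2.imwrite("pics/z9.png",cv2.resize(s[150:250,200:320],(720,600)))
o=r.get_obs();M=R.from_rotvec(o["orientation"]).as_matrix();print(o["tcp_pos"],np.degrees(np.arctan2(M[1,1],M[0,1])))
E
```

```text
[ 0.47875929 -0.09308042  0.09346709] 6.176873530981563
```

View pics/z9.png

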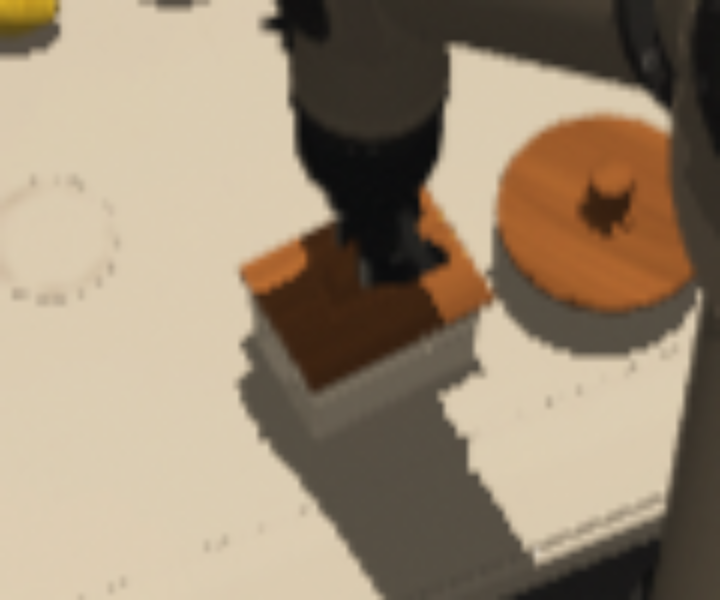

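View pics/p9.png

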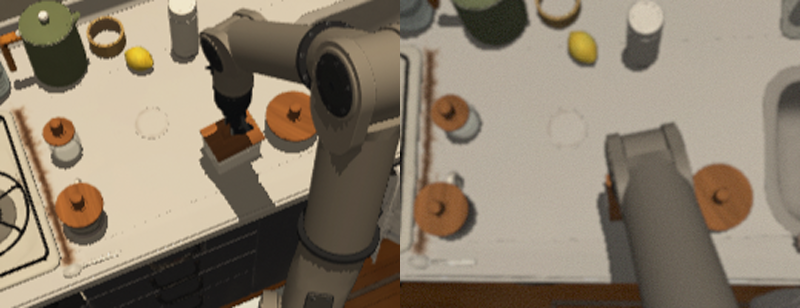

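Call:
{"api": "carry_out", "payload": {"motion": "1 1 -1 7 0; 1 0 0 5 0; 1 0 0 4 0; 1 0 0 2 0; 1 0 0 2 0; 1 0 0 0 0; 1 0 0 0 0; 1 0 0 0 0"}}

```text
clock: 33.0
tcp_pos: [0.4775, -0.0921, 0.0731]
orientation: [2.098, 2.338, 0.0]
contact_force: [-0.4, -0.1, -1.5]
grip_width: 0.0183
```

Call:
{"api": "carry_out", "payload": {"motion": "1 0 0 1 0; 1 0 0 0 0; 1 0 0 1 0; 1 0 0 0 0; 1 0 0 0 0; 1 0 0 0 0; 1 0 0 0 0; 1 0 0 0 0"}}

```text
clock: 34.0
tcp_pos: [0.4777, -0.092, 0.0714]
orientation: [2.098, 2.338, 0.0]
contact_force: [0.3, 0.4, 5.2]
grip_width: 0.0189
```

Seated at the expected height. I'll release, retreat up and away, and check.

Call:
{"api": "carry_out", "payload": {"motion": "1 0 0 0 0; 0.6 0 0 0 0; 0.3 0 0 0 0; 0 0 0 0 0; 0 0 0 0 0; 0 0 0 0 0; 0 0 0 -20 0; 0 0 0 -40 0"}}

```text
clock: 35.0
tcp_pos: [0.476, -0.0919, 0.1305]
orientation: [-2.096, -2.336, 0.002]
contact_force: [1.0, -1.0, 0.7]
grip_width: 0.0853
```

Call:
{"api": "carry_out", "payload": {"motion": "0 0 0 -40 0; 0 0 0 -30 0; 0 -58 0 0 0; 0 -58 0 0 0; 0 -58 0 0 0; 0 -58 0 0 0; 0 -58 0 0 0; 0 -58 0 0 0"}}

```text
clock: 36.0
tcp_pos: [0.5148, -0.4399, 0.2009]
orientation: [-2.098, -2.338, -0.0]
contact_force: [0.4, 0.7, -0.2]
grip_width: 0.0852
```

```bash
python3 snap.py 10; python3 - <<'E'
from h import *
s=cv2.imread("pics/side10.png");t=cv2.imread("pics/top10.png")
cv2.imwrite("pics/z10.png",np.vstack([cv2.resize(s[135:285,120:330],(780,300) if 0 else (420,300),interpolation=cv2.INTER_CUBIC),cv2.resize(t[110:260,120:330],(420,300),interpolation=cv2.INTER_CUBIC)]))
for n,im in(("top",t),("side",s)):
    m=cv2.inRange(cv2.cvtColor(im,cv2.COLOR_BGR2HSV),(3,90,30),(18,255,255))
    for c in cv2.findContours(m,cv2.RETR_EXTERNAL,cv2.CHAIN_APPROX_NONE)[0]:
        if cv2.contourArea(c)<120: continue
        (u,v),_,_=cv2.fitEllipse(c)
        if not 120<u<340 or not 110<v<280: continue
        for nm,z,g in(("mug",.096,(.446,.266)),("jar",.105,(.624,.255)),("dish",.063,(.4775,-.092)),("bowl",.058,(.479,-.246))):
            q=(ray(n,c[:,0,:],z)[:,:2]*1000).astype(np.float32);e=cv2.minAreaRect(q)
            if np.hypot(e[0][0]-g[0]*1000,e[0][1]-g[1]*1000)<25: print(n,nm,np.round(e[0],1),np.round(e[1]),round(e[2],1))
E
```

```text
top dish [476.8 -92.3] [ 87. 116.] 6.1
top bowl [ 478.6 -244.4] [122. 124.] 45.2
side jar [622.1 254. ] [67. 69.] 72.1
side dish [475.4 -91.6] [ 88. 118.] 6.4
side bowl [ 478.5 -245.4] [125. 126.] 66.9
```

View pics/z10.png

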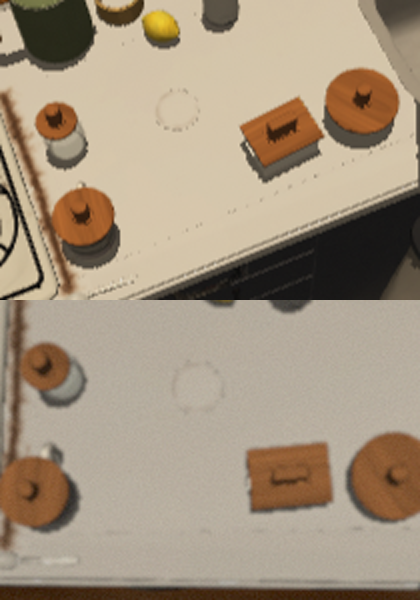

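View pics/top10.png

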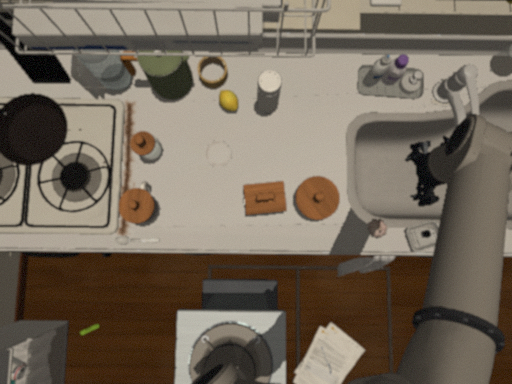

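```bash
python3 - <<'E'
from h import *
print(ray("side",[(161.5,243.3)],.096)*1000,ray("top",[(136.8,206)],.096)*1000)
print(r.hand_in())
E
```

```text
[[443.9177699  266.52483735  96.        ]] [[446.22793549 263.37986988  96.        ]]
the job is handed in; nothing more can be done
None
```

All four lids are on their containers, placed in the order you listed: large on the bowl, middle on the mug, small on the jar, and the oblong lid turned about 41° onto the dish. I handed the job in at about 36 s of the 109 s allowed.

**Seating:** each lid met its rim within about 1 mm of the height expected with the plug inside the mouth. The contact force readings after lowering were 5–17 N.

**Final pictures:** all four lids look level and all four containers are upright. The lid centres are within about 3 mm of the measured mouths. The oblong lid lies in line with the dish to about 0.3°. The teaspoon and garlic appear in the same places as at the start, judged by eye.

**Weaker checks:**
- **Mug lid:** the colour mask could not measure it in either view, nor the jar lid in the top view, probably because of the brown stain next to them. I read the mug lid's centre by eye instead, and it agreed with the mouth within about 3 mm. The jar lid's position comes from the side view only.
- **Plugs:** they cannot be seen in the pictures, so the only evidence that they are inside the mouths is the contact heights and the lid positions.

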